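# Fit the large cell into the spring battery cradle

### The arm

A 6-joint arm with a two-finger parallel gripper is mounted at the origin on a cart in front of the work surface, level with it; the furniture and walls round the work are solid. World frame = base frame: x ahead of the robot, y to its left, z up, the work surface at z = 0. Lengths are in mm, angles in rad, forces in N, time in s.
With the tool pointing down it reaches from about 325 to 900 mm from the base axis. Payload 3.5 kg.
Tool frame: the origin (TCP) lies midway between the tips of the shut fingers; the grasp point (between the pads) lies 19 mm behind it (r.grasp_offset is the distance from the TCP to the grasp point, in mm); z points along the fingers, x is the direction in which the jaws open and shut, and the axes are right-handed (so a half turn about z gives the same grasp; the last joint's range is limited). The gripper opens to 85 mm and grips with 20 to 120 N. Pads are 22 mm wide; open, the fingers measure 114 mm over their backs; the gripper's body (76 mm by 85 mm) begins 54 mm behind the grasp point. The pads swing forward as they close: fully open they stand 13 mm farther back than shut.
Start: joints at [-1.435, 0.276, -0.026, 1.268, 0, 1.467], TCP at [147.823, -607.264, 231.313] pointing down, gripper open.
Joint ranges: [-3.12, 3.12], [-0.85, 1.88], [-1.08, 1.24], [-1.95, 2.15], [-1.57, 1.53], [-3.14, 3.14]. Speed limits (rad/s): [2.57, 2.57, 3.14, 3.14, 3.14, 3.14].

### API

Orientations are given as a rotation vector (axis times angle).
In Python, from plant import r gives the robot as it stands.
- The arm moves only by the shell command python3 -m jog 'ROWS' [FORCE]. ROWS is JSON, a list of rows, each an object of numbers: "dx", "dy", "dz": the shift along the tool's x, y, z in mm; "wx", "wy", "wz": the turn, a rotation vector about the tool's x, y, z in rad; "grip": the finger opening in mm, from 0 to 85.4. In form: [{"dx": .., "dy": .., "dz": .., "wx": .., "wy": .., "wz": .., "grip": ..}, ...]. A call has 1 to 8 rows; each row shifts and turns the commanded pose from where the row before left it, along the tool's axes as they then stand; what a row does not reach is not made up. A row lasts 1/12 s, in which the tool goes at most 41.7 mm and 7.16 degrees, less where a joint would pass 70% of its speed; a pose out of reach is approached as far as the arm can. A call is refused whole if a number of a shift passes 41.7 or a number of a turn 0.125, either way. A call with a gripper value outside its range is refused whole. The fingers move at their own pace and stop on an object; FORCE is the grip in N (left out, the last holds). Time passes only in rows, so rows that do not move let the fingers close. It gives the time, the measured TCP pose, the force and the opening at its end, in the units of the state.
- r.observe(): the state, without advancing time (a new reading comes with each control period).
- r.grab_frame(name): name is "side" or "top"; returns the picture (480x640x3 uint8, red, green, blue); there is no depth.
- r.calibration(name): a dict with "fx", "fy", "cx", "cy" (pixels), "dist" ([k1, k2, p1, p2, k3] as OpenCV has them; the pictures are not rectified), "rvec" (rotation vector, rad) and "tvec" (3), from world to camera coordinates, as OpenCV has them. Camera axes: x right, y down, z forward; pixel columns grow to the right and rows downward; lengths in mm; the calibration is good to about 2 mm. A picture is of the moment at which its call begins. calibration takes no time and is no camera call.
- r.job_done(): hands the job in, once; it reports no verdict.
The state is a dict: "time": time; "qpos": joint angles; "joint_vel": joint speeds; "joint_efforts": joint torques, N m; "tool_pos": TCP position; "ee_rot": TCP orientation; "contact_force": force on the tool from outside, world axes, zero at the start; "wrist_torque": the same for the moment, N m; "width": opening from 0.0 (shut) to 1.0 (fully open).
Only numpy, scipy, OpenCV 4.12 (cv2) and the standard library are available. Lean on these libraries where they do the work, as an engineer would, in place of code of your own. Each camera call takes 0.05 s, during which the arm holds its last target. There are 200 camera calls.

### The job

Fit the larger of the two battery cells into the black battery cradle on the table: press its flat end against the spring plate until the end with the small nub clears the lip opposite, lower it fully down into the cradle so that the spring holds it against the lip, and let go. Leave the smaller cell lying where it is.

Things in the scene. Friction and masses are not known exactly. Their poses are not given: they have to be found in the camera images.
- large_cell_center (a point): Centre of the larger battery cell: plain aluminium cylinder, 34 mm diameter, 61 mm long with nub, 0.14 kg. Its y axis runs along it from the nub end (nub 10 mm wide, 3 mm long, tip at y -30.5 mm, grey ring near) to the flat end (y +30.5 mm). It lies level, axis 30 mm above the table, in a grey open-sided trough 32 mm wide, floor 12 mm above the table, that fingers can straddle.
- small_cell_center (a point): Centre of the smaller cell, a bystander: same look, 26 mm diameter, 50 mm long, y axis likewise from nub to flat end. It lies end to end with the large cell in the same trough (160 mm long), in either order, axis 25 mm above the table, over 15 mm between the two.
- cradle_seat (a point): Centre of the cell once seated in the fixed black cradle (114 x 32 mm, open sides, feet 64 x 6 mm high), 34 mm above the table; floor 18 mm below it, with ribs that centre the cell. y: level cell axis, towards the spring. Lip: end wall, inner face at y -30.5 mm, 8 mm thick, top at z +2 mm, so a level cell passes over it 19 mm above the seat. Spring housing from y +59 mm, top z +24 mm.
- plate_face (a point): Point on the front of the steel spring plate (30 mm wide, from 16 mm below to 32 mm above it), which slides along the seat's y. In the seat frame at y +19.5 mm when free, +30.5 with the cell seated, +43.5 at most. The spring pushes it to -y: 1.4 N free, 5.3 N seated, 0.35 N per mm, 10 N at most; on release it slides the cell against the lip.

How it is judged (in metres and radians):
At the end, for the whole second after the job is handed in: The large cell is down in the cradle, its centre within 6 mm of the seat and its axis within 10 degrees of the cradle's, flat end to the spring, with the spring plate pushed back (at least 6.5 mm from free) by the cell (distance between large_cell_center and cradle_seat below 0.006 m and angle between the y axis of large_cell_center and the y axis of cradle_seat, either way round below 0.17 rad and y of plate_face in the frame of large_cell_center above 0.02 m and y of plate_face in the frame of cradle_seat above 0.026 m); the robot touches nothing.
It fails at once if the small cell is moved more than 30 mm from where it lay (distance of small_cell_center from where it was at the start of the episode above 0.03 m).
It also fails if it takes over 32 s, if anything falls off the work surface, if the arm or the gripper's body presses on something with over 40 N, if the wrist force passes 120 N, or if a joint passes its speed limit or range.

## Working session

There is one attempt and no reset: what is moved stays moved. The work goes in short steps, Python scripts to look and compute and a shell command to move; the robot and the scene stay as the last step left them, time stands still between calls to the robot, and variables do not carry over. Pictures are saved under pics/ and viewed, about 8 in all and at most 12, crops included, and the job is handed in when it is done.

```bash
mkdir -p pics; ls; python3 - <<'E'
from plant import r
import cv2,numpy as np
print(r.observe())
for n in("side","top"):
    im=r.grab_frame(n); cv2.imwrite(f"pics/{n}0.png",im[:,:,::-1]); c=r.calibration(n); print(n,c)
    R=cv2.Rodrigues(np.array(c["rvec"]))[0]; print(-R.T@np.array(c["tvec"]))
E
```

```text
pics
{'time': 0.0, 'qpos': array([-1.43540953e+00,  2.77139615e-01, -2.78655857e-02,  1.26800172e+00,
        1.31080995e-05,  1.46738437e+00]), 'joint_vel': array([ 0.00072296,  0.00147118,  0.00212479, -0.00168996,  0.00025105,
       -0.00148483]), 'joint_efforts': array([ 9.09519877e-04, -4.45514452e+01,  2.95198989e+01,  1.64208992e-02,
       -1.00701056e-04, -4.65106407e-07]), 'tool_pos': array([ 147.71723213, -606.50155462,  230.16279555]), 'ee_rot': array([-2.4690171 ,  1.94006003,  0.00247874]), 'contact_force': array([-0.56799636,  0.24635856, -0.40920029]), 'wrist_torque': array([-0.0009938 , -0.04170684, -0.00946702]), 'width': 1.0039610991703836}
side {'fx': 447.1728672287236, 'fy': 447.1728672287236, 'cx': 311.0436849887632, 'cy': 245.0201589298237, 'dist': array([-0.00957729,  0.        ,  0.        ,  0.        ,  0.        ]), 'rvec': array([ 0.16172504, -2.80315355,  1.34475543]), 'tvec': array([410.25005797, 211.62084814, 674.69067812])}
[377.57053942 435.58073864 579.66016982]
top {'fx': 586.011025479079, 'fy': 586.011025479079, 'cx': 316.60285069861686, 'cy': 253.6313745778417, 'dist': array([-0.14298707,  0.        ,  0.        ,  0.        ,  0.        ]), 'rvec': array([ 2.10775814, -2.13688897,  0.21192835]), 'tvec': array([-192.33773764,  459.01171233,  846.63265636])}
[ 285.00430897 -192.41016497  919.90395394]
```

View pics/top0.png

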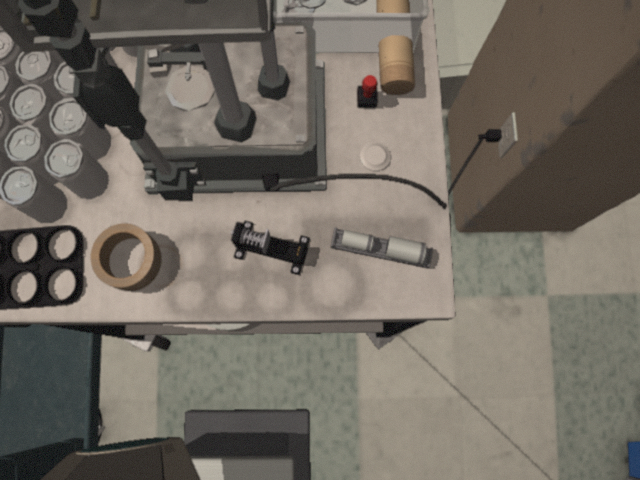

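View pics/side0.png

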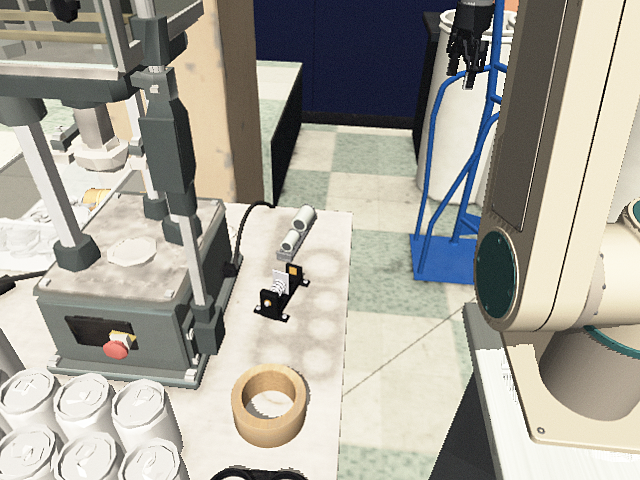

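The top view shows the cradle near (270,247), with its spring at the left end near (253,237), and the trough around (383,247), with the small cell at (355,240) and the large cell at (405,250). In the side view the cradle is at (280,292) and the trough at (297,232). I'll zoom in next.

```bash
cat > h.py <<'E'
from plant import r
import cv2,numpy as np
def ray(n,uv):
    c=r.calibration(n);K=np.array([[c["fx"],0,c["cx"]],[0,c["fy"],c["cy"]],[0,0,1]])
    R=cv2.Rodrigues(np.array(c["rvec"]))[0]; o=-R.T@np.array(c["tvec"]).ravel()
    p=cv2.undistortPoints(np.array(uv,float).reshape(-1,1,2),K,np.array(c["dist"])).reshape(-1,2)
    return o,np.c_[p,np.ones(len(p))]@R
def onz(n,uv,z):
    o,d=ray(n,uv); return o+d*((z-o[2])/d[:,2])[:,None]
def px(n,P):
    c=r.calibration(n);K=np.array([[c["fx"],0,c["cx"]],[0,c["fy"],c["cy"]],[0,0,1]])
    return cv2.projectPoints(np.array(P,float).reshape(-1,3),np.array(c["rvec"]),np.array(c["tvec"]),K,np.array(c["dist"]))[0].reshape(-1,2)
E
python3 - <<'E'
import cv2,numpy as np
t=cv2.imread("pics/top0.png")[215:280,225:445]; s=cv2.imread("pics/side0.png")[195:325,235:335]
a=cv2.resize(t,None,fx=3.6,fy=3.6,interpolation=cv2.INTER_CUBIC)
b=cv2.resize(s,None,fx=2.7,fy=2.7,interpolation=cv2.INTER_CUBIC)
print(a.shape,b.shape)
o=np.zeros((590,792,3),np.uint8); o[:a.shape[0],:a.shape[1]]=a; o[236:236+b.shape[0],:b.shape[1]]=b
cv2.imwrite("pics/z.png",o)
E
```

```text
(234, 792, 3) (351, 270, 3)
```

View pics/z.png

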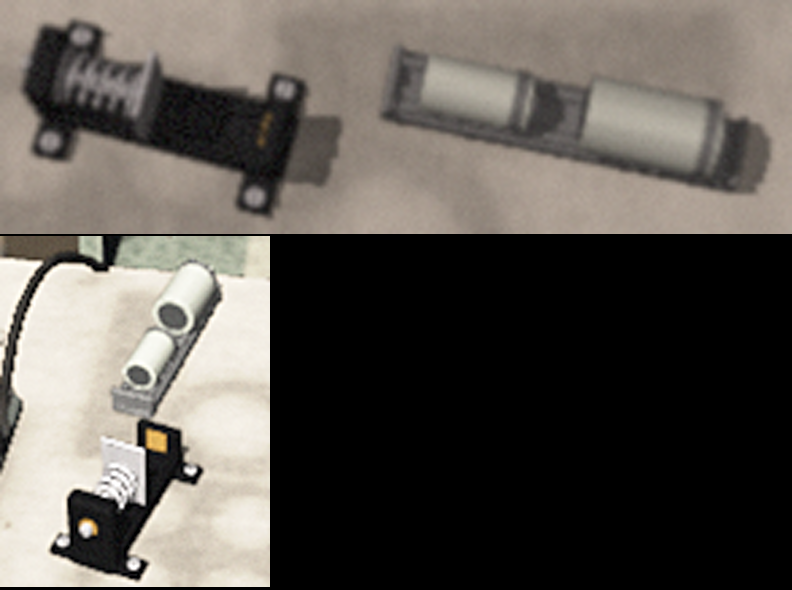

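```bash
python3 - <<'E'
from h import *
T=lambda x,y:(225+(x+.5)/3.6-.5,215+(y+.5)/3.6-.5)
S=lambda x,y:(235+(x+.5)/2.7-.5,195+(y-236+.5)/2.7-.5)
np.set_printoptions(precision=1,suppress=True)
print("large TL BL TR BR z32\n",onz("top",[T(592,78),T(583,148),T(720,102),T(708,170)],32))
print("small z27\n",onz("top",[T(425,58),T(418,105),T(527,75),T(520,128)],27))
print("feet z8\n",onz("top",[T(83,37),T(50,141),T(287,88),T(255,196)],8), "\n",onz("side",[S(62,542),S(133,566),S(191,470)],8))
print("lip top outer corners z36",onz("top",[T(302,95),T(280,180)],36), "side",onz("side",[S(140,422),S(181,434)],36))
print("plate top z66",onz("top",[T(158,55),T(150,137)],66),onz("side",[S(101,437),S(143,450)],66))
print("housing top z58 ", onz("side",[S(68,494),S(117,507)],58))
print("trough end z?",onz("side",[S(112,393),S(155,396)],20))
print("flat end centres side: large z30, small z25",onz("side",[S(173,316)],30),onz("side",[S(139,373)],25))
E
```

```text
large TL BL TR BR z32
 [[ 484.9 -312.    32. ]
 [ 454.1 -306.9   32. ]
 [ 473.6 -367.3   32. ]
 [ 443.7 -360.6   32. ]]
small z27
 [[ 495.8 -240.1   27. ]
 [ 474.9 -236.6   27. ]
 [ 487.7 -284.3   27. ]
 [ 464.2 -280.5   27. ]]
feet z8
 [[ 512.   -89.     8. ]
 [ 464.9  -74.8    8. ]
 [ 487.4 -179.7    8. ]
 [ 439.2 -165.2    8. ]] 
 [[ 515.1  -87.6    8. ]
 [ 466.9  -73.     8. ]
 [ 440.8 -164.5    8. ]]
lip top outer corners z36 [[ 478.1 -186.5   36. ]
 [ 441.2 -176.7   36. ]] side [[ 477.7 -177.9   36. ]
 [ 448.4 -169.3   36. ]]
plate top z66 [[ 489.4 -127.    66. ]
 [ 454.6 -123.7   66. ]] [[ 494.5 -126.6   66. ]
 [ 466.3 -117.9   66. ]]
housing top z58  [[507.3 -81.4  58. ]
 [475.9 -74.2  58. ]]
trough end z? [[ 505.4 -224.8   20. ]
 [ 474.1 -225.5   20. ]]
flat end centres side: large z30, small z25 [[ 472.  -310.5   30. ]] [[ 488.5 -244.    25. ]]
```

```bash
cat >> h.py <<'E'
from scipy.spatial.transform import Rotation as Ro
def togo(p,ang):  # target TCP, cell-axis direction (deg) of tool +-y, tool down
    s=r.observe(); R=Ro.from_rotvec(s["ee_rot"]).as_matrix()
    a=np.radians(ang); best=None
    for g in(1,-1):
        y=g*np.array([np.cos(a),np.sin(a),0]); z=np.array([0,0,-1.]); Rt=np.c_[np.cross(y,z),y,z]
        w=Ro.from_matrix(R.T@Rt).as_rotvec()
        if best is None or np.linalg.norm(w)<np.linalg.norm(best[0]): best=(w,g)
    d=np.array(p)-s["tool_pos"]
    np.set_printoptions(precision=3,suppress=True)
    print("t",s["time"],"pos",s["tool_pos"],"F",s["contact_force"],"width",s["width"]*85.4)
    print("turn",best,"| move in present tool axes",R.T@d,"in target axes",(lambda y:np.array([np.cross(y,[0,0,-1.])@d,y@d,-d[2]]))(best[1]*np.array([np.cos(a),np.sin(a),0])),"q6",s["qpos"][5])
E
python3 -c "
from h import *
togo([464,-339.5,110],78)"
```

```text
t 0.1 pos [ 147.741 -606.562  230.296] F [ 0.16   0.364 -0.022] width 85.64596566525452
turn (array([-0.001,  0.002, -1.123]), -1) | move in present tool axes [-184.439 -370.426  120.745] in target axes [ 253.823 -326.98   120.296] q6 1.467406358576268
```

```bash
python3 -m jog '[{"wz":-0.125},{"wz":-0.125},{"wz":-0.125},{"wz":-0.125},{"wz":-0.125},{"wz":-0.125},{"wz":-0.125},{"wz":-0.125}]' 70
python3 -m jog '[{"wz":-0.123},{"dx":20,"dy":-26},{"dx":20,"dy":-26},{"dx":20,"dy":-26},{"dx":20,"dy":-26},{"dx":20,"dy":-26},{"dx":20,"dy":-26},{"dx":20,"dy":-26}]'
python3 -c "
from h import *
togo([464,-339.5,110],78)"
```

```text
t 0.1 pos [ 147.741 -606.562  230.296] F [ 0.16   0.364 -0.022] width 85.64596566525452
turn (array([-0.001,  0.002, -1.123]), -1) | move in present tool axes [-184.439 -370.426  120.745] in target axes [ 253.823 -326.98   120.296] q6 1.467406358576268$[0]: bad value
$[0]: bad value
```

```bash
python3 -m jog '[{"dx":0,"dy":0,"dz":0,"wx":0,"wy":0,"wz":-0.12,"grip":85}]' 70; python3 -m jog '[{"wz":-0.12,"grip":85}]' 70; python3 -m jog '[{"dx":0,"dy":0,"dz":0,"wx":0,"wy":0,"wz":-0.12}]'
```

```text
time: 0.18
tool_pos: [147.8, -606.7, 230.5]
ee_rot: [-2.583, 1.786, 0.002]
contact_force: [0.1, 0.4, 0.1]
width: 0.995$[0]: bad value
$[0]: bad value
```

All seven keys are required in each row.

```bash
python3 -m jog '[{"dx":0,"dy":0,"dz":0,"wx":0,"wy":0,"wz":-0.125,"grip":85},{"dx":0,"dy":0,"dz":0,"wx":0,"wy":0,"wz":-0.125,"grip":85},{"dx":0,"dy":0,"dz":0,"wx":0,"wy":0,"wz":-0.125,"grip":85},{"dx":0,"dy":0,"dz":0,"wx":0,"wy":0,"wz":-0.125,"grip":85},{"dx":0,"dy":0,"dz":0,"wx":0,"wy":0,"wz":-0.125,"grip":85},{"dx":0,"dy":0,"dz":0,"wx":0,"wy":0,"wz":-0.125,"grip":85},{"dx":0,"dy":0,"dz":0,"wx":0,"wy":0,"wz":-0.125,"grip":85},{"dx":0,"dy":0,"dz":0,"wx":0,"wy":0,"wz":-0.125,"grip":85}]'
python3 -m jog '[{"dx":20,"dy":-26,"dz":0,"wx":0,"wy":0,"wz":0,"grip":85},{"dx":20,"dy":-26,"dz":0,"wx":0,"wy":0,"wz":0,"grip":85},{"dx":20,"dy":-26,"dz":0,"wx":0,"wy":0,"wz":0,"grip":85},{"dx":20,"dy":-26,"dz":0,"wx":0,"wy":0,"wz":0,"grip":85},{"dx":20,"dy":-26,"dz":0,"wx":0,"wy":0,"wz":0,"grip":85},{"dx":20,"dy":-26,"dz":0,"wx":0,"wy":0,"wz":0,"grip":85},{"dx":20,"dy":-26,"dz":0,"wx":0,"wy":0,"wz":0,"grip":85},{"dx":20,"dy":-26,"dz":0,"wx":0,"wy":0,"wz":0,"grip":85}]'
python3 -c "
from h import *
togo([464,-339.5,110],78)"
```

```text
time: 0.85
tool_pos: [147.7, -606.8, 230.6]
ee_rot: [-3.124, 0.323, 0.001]
contact_force: [-0.2, 0.0, 0.7]
width: 0.995
time: 1.52
tool_pos: [348.8, -436.0, 230.8]
ee_rot: [-3.123, 0.333, 0.001]
contact_force: [0.9, -0.6, 0.1]
width: 0.992
t 1.5167 pos [ 348.767 -436.043  230.819] F [ 0.869 -0.62   0.053] width 84.68405044670813
turn (array([-0.001,  0.001, -0.003]), -1) | move in present tool axes [  92.392 -118.567  120.839] in target axes [  92.643 -118.391  120.819] q6 0.7710705090968785
```

```bash
python3 -m jog '[{"dx":23,"dy":-29.5,"dz":0,"wx":0,"wy":0,"wz":0,"grip":85},{"dx":23,"dy":-29.5,"dz":0,"wx":0,"wy":0,"wz":0,"grip":85},{"dx":23,"dy":-29.5,"dz":10,"wx":0,"wy":0,"wz":0,"grip":85},{"dx":23,"dy":-29.5,"dz":10,"wx":0,"wy":0,"wz":0,"grip":85},{"dx":0,"dy":0,"dz":35,"wx":0,"wy":0,"wz":0,"grip":85},{"dx":0,"dy":0,"dz":35,"wx":0,"wy":0,"wz":0,"grip":85},{"dx":0,"dy":0,"dz":30,"wx":0,"wy":0,"wz":0,"grip":85},{"dx":0,"dy":0,"dz":0,"wx":0,"wy":0,"wz":0,"grip":85}]'
python3 - <<'E'
from h import *
togo([464,-339.5,11],78)
t=r.grab_frame("top");s=r.grab_frame("side")
cv2.imwrite("pics/t1.png",t[:,:,::-1]);cv2.imwrite("pics/s1.png",s[:,:,::-1])
a=cv2.resize(t[190:300,215:455,::-1],None,fx=3.3,fy=3.3,interpolation=cv2.INTER_CUBIC)
b=cv2.resize(s[150:330,225:345,::-1],None,fx=1.3,fy=1.3,interpolation=cv2.INTER_CUBIC)
o=np.zeros((600,792,3),np.uint8);o[:a.shape[0],:a.shape[1]]=a;o[363:363+b.shape[0],:b.shape[1]]=b
cv2.imwrite("pics/z1.png",o)
E
```

```text
time: 2.18
tool_pos: [458.4, -336.9, 104.2]
ee_rot: [-3.116, 0.33, 0.017]
contact_force: [-0.4, 1.3, -1.2]
width: 1.002
t 2.1833 pos [ 458.444 -336.911  104.247] F [-0.386  1.293 -1.162] width 85.57631708672086
turn (array([-0.007,  0.012, -0.002]), -1) | move in present tool axes [ 7.087  2.02  93.157] in target axes [ 5.972  1.377 93.247] q6 1.0345695306235785
```

View pics/z1.png

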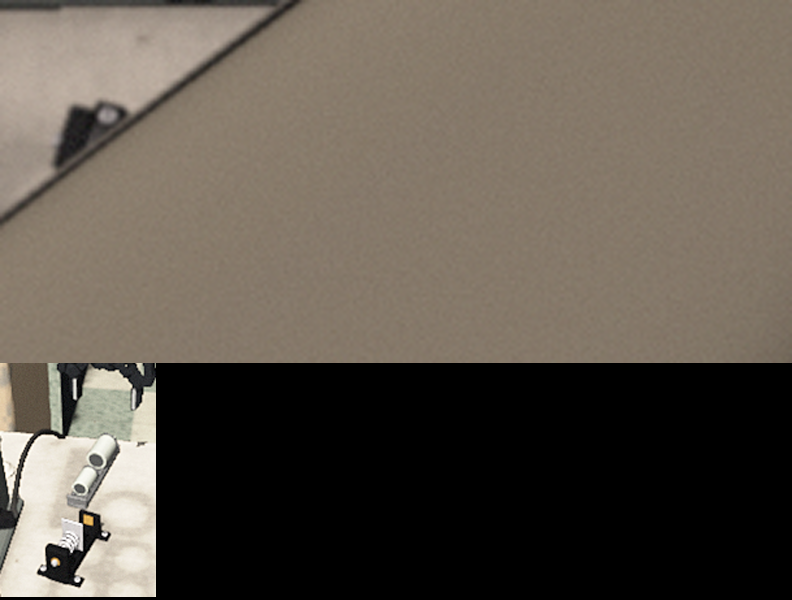

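The arm hides the top view. The side view shows the fingers above the large cell, so I'll go partway down and look again from the side.

```bash
python3 -m jog '[{"dx":5.5,"dy":1.5,"dz":20,"wx":-0.006,"wy":0.01,"wz":0,"grip":85},{"dx":0,"dy":0,"dz":20,"wx":0,"wy":0,"wz":0,"grip":85},{"dx":0,"dy":0,"dz":15,"wx":0,"wy":0,"wz":0,"grip":85},{"dx":0,"dy":0,"dz":0,"wx":0,"wy":0,"wz":0,"grip":85},{"dx":0,"dy":0,"dz":0,"wx":0,"wy":0,"wz":0,"grip":85}]'
python3 - <<'E'
from h import *
togo([464,-339.5,11],78)
s=r.grab_frame("side")
cv2.imwrite("pics/s2.png",s[:,:,::-1])
b=cv2.resize(s[150:330,225:345,::-1],None,fx=3.3,fy=3.3,interpolation=cv2.INTER_CUBIC)
cv2.imwrite("pics/z2.png",b)
E
```

```text
time: 2.7
tool_pos: [468.8, -345.5, 58.0]
ee_rot: [3.116, -0.332, 0.017]
contact_force: [0.7, 0.2, 0.3]
width: 0.996
t 2.7 pos [ 468.849 -345.531   58.018] F [0.676 0.22  0.274] width 85.01765065951055
turn (array([ 0.007, -0.012, -0.003]), -1) | move in present tool axes [-6.559 -5.2   46.909] in target axes [-5.997 -4.891 47.018] q6 1.0372374869795515
```

View pics/z2.png

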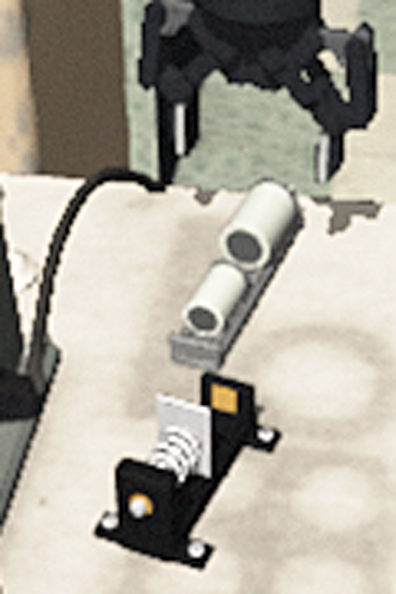

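The fingers straddle the trough axis at crop (180–325,180), with the large cell at (260,225). I'll undo the over-corrected tilt, go down and grip.

```bash
python3 -m jog '[{"dx":-6,"dy":-5,"dz":0,"wx":0.007,"wy":-0.012,"wz":-0.003,"grip":85},{"dx":0,"dy":0,"dz":16,"wx":0,"wy":0,"wz":0,"grip":85},{"dx":0,"dy":0,"dz":16,"wx":0,"wy":0,"wz":0,"grip":85},{"dx":0,"dy":0,"dz":16,"wx":0,"wy":0,"wz":0,"grip":85},{"dx":0,"dy":0,"dz":0,"wx":0,"wy":0,"wz":0,"grip":85},{"dx":0,"dy":0,"dz":0,"wx":0,"wy":0,"wz":0,"grip":85},{"dx":0,"dy":0,"dz":0,"wx":0,"wy":0,"wz":0,"grip":85}]'
python3 -c "
from h import *
togo([464,-339.5,9],78)"
```

```text
time: 3.33
tool_pos: [464.1, -339.0, 9.8]
ee_rot: [3.124, -0.328, -0.0]
contact_force: [0.4, 0.5, -0.1]
width: 0.997
t 3.3333 pos [ 464.102 -338.998    9.813] F [ 0.381  0.548 -0.097] width 85.1021918892639
turn (array([0.   , 0.   , 0.001]), -1) | move in present tool axes [0.004 0.512 0.813] in target axes [0.004 0.512 0.813] q6 1.0364648084951311
```

```bash
python3 -m jog '[{"dx":0,"dy":0,"dz":0,"wx":0,"wy":0,"wz":0,"grip":60},{"dx":0,"dy":0,"dz":0,"wx":0,"wy":0,"wz":0,"grip":45},{"dx":0,"dy":0,"dz":0,"wx":0,"wy":0,"wz":0,"grip":38},{"dx":0,"dy":0,"dz":0,"wx":0,"wy":0,"wz":0,"grip":34},{"dx":0,"dy":0,"dz":0,"wx":0,"wy":0,"wz":0,"grip":25},{"dx":0,"dy":0,"dz":0,"wx":0,"wy":0,"wz":0,"grip":20},{"dx":0,"dy":0,"dz":0,"wx":0,"wy":0,"wz":0,"grip":20},{"dx":0,"dy":0,"dz":0,"wx":0,"wy":0,"wz":0,"grip":20}]' 80
python3 -c "
from h import *
togo([464,-339.5,9],78)"
```

```text
time: 4.0
tool_pos: [464.9, -339.1, 9.4]
ee_rot: [-3.124, 0.327, -0.002]
contact_force: [2.4, -0.2, 6.3]
width: 0.375
t 4.0 pos [ 464.93  -339.145    9.419] F [ 2.393 -0.164  6.276] width 31.985145264233218
turn (array([-0.   , -0.002,  0.001]), -1) | move in present tool axes [-0.837  0.54   0.418] in target axes [-0.836  0.54   0.419] q6 1.0365471189359248
```

```bash
python3 -m jog '[{"dx":0,"dy":0,"dz":-8,"wx":0,"wy":0,"wz":0,"grip":20},{"dx":0,"dy":0,"dz":-16,"wx":0,"wy":0,"wz":0,"grip":20},{"dx":0,"dy":0,"dz":-30,"wx":0,"wy":0,"wz":0,"grip":20},{"dx":0,"dy":0,"dz":-30,"wx":0,"wy":0,"wz":0,"grip":20},{"dx":0,"dy":0,"dz":-16,"wx":0,"wy":0,"wz":0,"grip":20},{"dx":0,"dy":0,"dz":0,"wx":0,"wy":0,"wz":0,"grip":20},{"dx":0,"dy":0,"dz":0,"wx":0,"wy":0,"wz":0,"grip":20},{"dx":0,"dy":0,"dz":0,"wx":0,"wy":0,"wz":0,"grip":20}]'
python3 - <<'E'
from h import *
a=np.radians(74.2);u=np.array([np.cos(a),np.sin(a)])
p=np.array([471.5,-144.3])-22*u
togo([*p,90],74.2)
s=r.grab_frame("side")
cv2.imwrite("pics/s3.png",s[:,:,::-1])
b=cv2.resize(s[130:330,225:345,::-1],None,fx=3,fy=3,interpolation=cv2.INTER_CUBIC)
cv2.imwrite("pics/z3.png",b)
E
```

```text
time: 4.67
tool_pos: [461.8, -337.2, 106.5]
ee_rot: [-3.121, 0.328, 0.008]
contact_force: [0.4, 0.2, -2.6]
width: 0.376
t 4.6667 pos [ 461.807 -337.244  106.501] F [ 0.392  0.182 -2.613] width 32.111232636173796
turn (array([-0.002,  0.006,  0.067]), -1) | move in present tool axes [ -31.942 -168.759   17.113] in target axes [ -43.209 -166.293   16.501] q6 1.0364649341009473
```

View pics/z3.png

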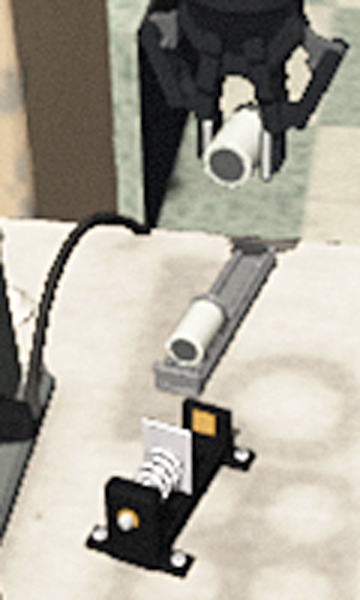

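The large cell is held level at crop (235,150), and the small cell hasn't been disturbed, at (195,330). Next I carry it over to the lip side of the cradle.

```bash
python3 -m jog '[{"dx":0,"dy":0,"dz":0,"wx":0,"wy":0,"wz":0.067,"grip":20},{"dx":-6,"dy":-20,"dz":0,"wx":0,"wy":0,"wz":0,"grip":20},{"dx":-9,"dy":-36,"dz":0,"wx":0,"wy":0,"wz":0,"grip":20},{"dx":-9,"dy":-37,"dz":0,"wx":0,"wy":0,"wz":0,"grip":20},{"dx":-9,"dy":-37,"dz":0,"wx":0,"wy":0,"wz":0,"grip":20},{"dx":-9,"dy":-32,"dz":0,"wx":0,"wy":0,"wz":0,"grip":20},{"dx":0,"dy":0,"dz":0,"wx":0,"wy":0,"wz":0,"grip":20},{"dx":0,"dy":0,"dz":0,"wx":0,"wy":0,"wz":0,"grip":20}]'
python3 -m jog '[{"dx":0,"dy":0,"dz":0,"wx":0,"wy":0,"wz":0,"grip":20},{"dx":0,"dy":0,"dz":0,"wx":0,"wy":0,"wz":0,"grip":20},{"dx":0,"dy":0,"dz":0,"wx":0,"wy":0,"wz":0,"grip":20}]'
python3 - <<'E'
from h import *
a=np.radians(74.2);u=np.array([np.cos(a),np.sin(a)])
p=np.array([471.5,-144.3])-22*u
togo([*p,40],74.2)
s0=r.observe();Rm=Ro.from_rotvec(s0["ee_rot"]).as_matrix()
c=s0["tool_pos"]-Rm[:,2]*20.6
s=r.grab_frame("side")
t=r.grab_frame("top")
cv2.imwrite("pics/s4.png",s[:,:,::-1]);cv2.imwrite("pics/t4.png",t[:,:,::-1])
U=np.array([*u,0])
print("predicted flat, nub px", px("side",[c+30.5*U,c-30.5*U]), px("top",[c+30.5*U,c-30.5*U]))
b=cv2.resize(s[160:330,225:345,::-1],None,fx=3.5,fy=3.5,interpolation=cv2.INTER_CUBIC)
g=cv2.resize(t[200:300,215:330,::-1],None,fx=3.2,fy=3.2,interpolation=cv2.INTER_CUBIC)
o=np.zeros((595,790,3),np.uint8);o[:b.shape[0],:b.shape[1]]=b;o[:g.shape[0],421:421+g.shape[1]]=g
cv2.imwrite("pics/z4.png",o)
E
```

```text
time: 5.38
tool_pos: [465.2, -168.7, 106.5]
ee_rot: [-3.11, 0.427, 0.01]
contact_force: [0.4, -0.3, -1.1]
width: 0.376
time: 5.63
tool_pos: [467.2, -172.2, 108.1]
ee_rot: [-3.11, 0.435, 0.004]
contact_force: [0.9, -0.2, -2.0]
width: 0.374
t 5.6333 pos [ 467.169 -172.193  108.126] F [ 0.902 -0.163 -2.01 ] width 31.938423677180737
turn (array([-0.001,  0.002, -0.002]), -1) | move in present tool axes [-3.274 -5.965 68.139] in target axes [-3.427 -6.018 68.126] q6 1.3652688767241887
predicted flat, nub px [[283.849 235.255]
 [298.37  215.742]] [[276.511 228.989]
 [318.971 240.121]]
```

View pics/z4.png

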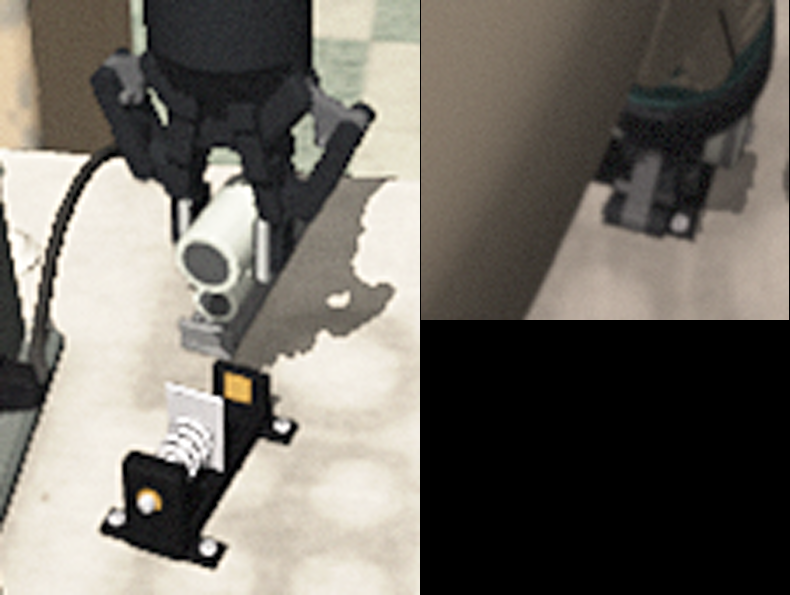

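The prediction for the held cell (flat end at crop (206,263)) matches what the picture shows, (208,264). The cradle line works out about 1 mm different, so I'll correct that and lower.

```bash
cat >> h.py <<'E'
def seat(y,z):  # distance to cell centre at seat-frame y, axis height z
    a=np.radians(74.2);u=np.array([np.cos(a),np.sin(a)])
    p=np.array([472.7,-144.6])
    d=r.observe()["tool_pos"][:2]-p
    print("seat y now",d@u,"perp",d@[u[1],-u[0]]); togo([*(p+y*u),z-20.6],74.2)
E
python3 -c "
from h import *
seat(-22,58)"
```

```text
seat y now -27.993266172323533 perp 2.222648127210265
t 5.7333 pos [ 467.217 -172.141  108.306] F [ 0.729  0.002 -1.942] width 31.801684437337443
turn (array([-0.001,  0.002, -0.002]), -1) | move in present tool axes [-2.08  -5.936 70.915] in target axes [-2.223 -5.993 70.906] q6 1.3653722539961994
```

```bash
python3 -m jog '[{"dx":-2,"dy":-6,"dz":10,"wx":0,"wy":0,"wz":-0.002,"grip":20},{"dx":0,"dy":0,"dz":20,"wx":0,"wy":0,"wz":0,"grip":20},{"dx":0,"dy":0,"dz":20,"wx":0,"wy":0,"wz":0,"grip":20},{"dx":0,"dy":0,"dz":15,"wx":0,"wy":0,"wz":0,"grip":20},{"dx":0,"dy":0,"dz":6,"wx":0,"wy":0,"wz":0,"grip":20},{"dx":0,"dy":0,"dz":0,"wx":0,"wy":0,"wz":0,"grip":20},{"dx":0,"dy":0,"dz":0,"wx":0,"wy":0,"wz":0,"grip":20},{"dx":0,"dy":0,"dz":0,"wx":0,"wy":0,"wz":0,"grip":20}]'
python3 - <<'E'
from h import *
seat(-22,58)
s=r.grab_frame("side")
b=cv2.resize(s[190:330,235:345,::-1],None,fx=4.2,fy=4.2,interpolation=cv2.INTER_CUBIC)
cv2.imwrite("pics/z5.png",b)
E
```

```text
time: 6.4
tool_pos: [467.5, -165.1, 38.2]
ee_rot: [-3.112, 0.429, 0.001]
contact_force: [0.3, 0.6, -1.8]
width: 0.377
seat y now -21.156722308842394 perp 0.5938501845956141
t 6.4 pos [ 467.511 -165.119   38.192] F [ 0.303  0.566 -1.797] width 32.21114556227893
turn (array([-0.   ,  0.001,  0.002]), -1) | move in present tool axes [-0.595  0.843  0.792] in target axes [-0.594  0.843  0.792] q6 1.3747602291899497
```

View pics/z5.png

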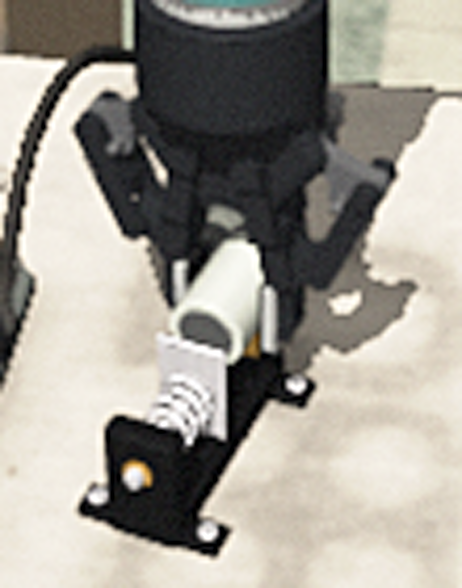

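The cell is in front of the plate and over the lip, lined up with the cradle axis. I'll push toward the spring and read the force.

```bash
python3 -m jog '[{"dx":-0.6,"dy":-5,"dz":0,"wx":0,"wy":0,"wz":0,"grip":20},{"dx":0,"dy":-5,"dz":0,"wx":0,"wy":0,"wz":0,"grip":20},{"dx":0,"dy":-4,"dz":0,"wx":0,"wy":0,"wz":0,"grip":20},{"dx":0,"dy":-4,"dz":0,"wx":0,"wy":0,"wz":0,"grip":20},{"dx":0,"dy":-3,"dz":0,"wx":0,"wy":0,"wz":0,"grip":20},{"dx":0,"dy":0,"dz":0,"wx":0,"wy":0,"wz":0,"grip":20},{"dx":0,"dy":0,"dz":0,"wx":0,"wy":0,"wz":0,"grip":20},{"dx":0,"dy":0,"dz":0,"wx":0,"wy":0,"wz":0,"grip":20}]' 100
python3 -c "
from h import *
seat(5,58)"
```

```text
time: 7.12
tool_pos: [472.1, -144.8, 37.7]
ee_rot: [3.112, -0.429, -0.002]
contact_force: [-1.0, -3.0, 0.2]
width: 0.371
seat y now -0.3945393663997957 perp -0.4942827077327138
t 7.1167 pos [ 472.117 -144.845   37.749] F [-0.962 -2.952  0.163] width 31.721410972448457
turn (array([0.   , 0.001, 0.002]), -1) | move in present tool axes [ 0.503 -5.394  0.347] in target axes [ 0.494 -5.395  0.349] q6 1.4165429797586055
```

The force is about 3.3 N, where 5.3 N would mean seated, so I'm a few mm short of my estimate. I'll push further.

```bash
python3 -m jog '[{"dx":0.4,"dy":-4,"dz":0,"wx":0,"wy":0,"wz":0,"grip":20},{"dx":0,"dy":-4,"dz":0,"wx":0,"wy":0,"wz":0,"grip":20},{"dx":0,"dy":0,"dz":0,"wx":0,"wy":0,"wz":0,"grip":20},{"dx":0,"dy":0,"dz":0,"wx":0,"wy":0,"wz":0,"grip":20},{"dx":0,"dy":0,"dz":0,"wx":0,"wy":0,"wz":0,"grip":20}]'
python3 - <<'E'
from h import *
seat(7,34)
F=[]
for i in range(3):
    s=r.grab_frame("side");F.append(r.observe()["contact_force"])
print(np.mean(F,0)@[.272,.962,0],np.mean(F,0))
b=cv2.resize(s[190:330,235:345,::-1],None,fx=4.2,fy=4.2,interpolation=cv2.INTER_CUBIC)
cv2.imwrite("pics/z6.png",b)
E
```

```text
time: 7.53
tool_pos: [474.2, -137.9, 37.6]
ee_rot: [3.11, -0.43, -0.004]
contact_force: [-1.9, -6.4, 1.1]
width: 0.368
seat y now 6.831436109028324 perp -0.4261002385987718
t 7.5333 pos [ 474.15  -137.911   37.607] F [-1.857 -6.382  1.099] width 31.384512317471028
turn (array([0.002, 0.002, 0.001]), -1) | move in present tool axes [ 0.479 -0.216 24.205] in target axes [ 0.426 -0.169 24.207] q6 1.4327410916333285
-6.873104573486544 [-2.45  -6.452  1.572]
```

View pics/z6.png

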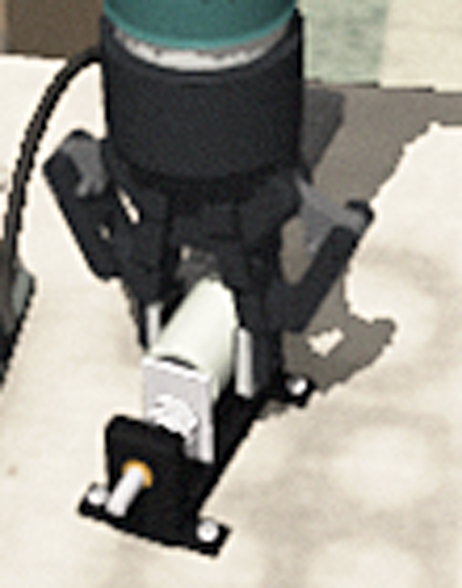

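The plate is pushed back with 6.9 N, which puts the cell about 4–5 mm past the seated position. I'll add 2 mm and go down slowly.

```bash
python3 -m jog '[{"dx":0.4,"dy":-2,"dz":0,"wx":0,"wy":0,"wz":0,"grip":20},{"dx":0,"dy":0,"dz":3,"wx":0,"wy":0,"wz":0,"grip":20},{"dx":0,"dy":0,"dz":4,"wx":0,"wy":0,"wz":0,"grip":20},{"dx":0,"dy":0,"dz":4,"wx":0,"wy":0,"wz":0,"grip":20},{"dx":0,"dy":0,"dz":3,"wx":0,"wy":0,"wz":0,"grip":20},{"dx":0,"dy":0,"dz":0,"wx":0,"wy":0,"wz":0,"grip":20},{"dx":0,"dy":0,"dz":0,"wx":0,"wy":0,"wz":0,"grip":20}]'
python3 -c "
from h import *
seat(7,34)"
```

```text
time: 8.27
tool_pos: [475.5, -136.6, 23.4]
ee_rot: [3.11, -0.43, -0.002]
contact_force: [-0.7, -7.5, -1.5]
width: 0.375
seat y now 8.506191296448941 perp 0.5019479527816344
t 8.2667 pos [ 475.499 -136.552   23.409] F [-0.726 -7.464 -1.522] width 32.030312461093395
turn (array([0.002, 0.001, 0.001]), -1) | move in present tool axes [-0.491  1.481 10.013] in target axes [-0.502  1.506 10.009] q6 1.4369739460135038
```

```bash
python3 -m jog '[{"dx":0,"dy":0,"dz":3,"wx":0,"wy":0,"wz":0,"grip":20},{"dx":0,"dy":0,"dz":3,"wx":0,"wy":0,"wz":0,"grip":20},{"dx":0,"dy":0,"dz":2,"wx":0,"wy":0,"wz":0,"grip":20},{"dx":0,"dy":0,"dz":1,"wx":0,"wy":0,"wz":0,"grip":20},{"dx":0,"dy":0,"dz":0,"wx":0,"wy":0,"wz":0,"grip":20},{"dx":0,"dy":0,"dz":0,"wx":0,"wy":0,"wz":0,"grip":20},{"dx":0,"dy":0,"dz":0,"wx":0,"wy":0,"wz":0,"grip":20}]'
python3 -c "
from h import *
seat(7,34)"
```

```text
time: 8.85
tool_pos: [475.8, -136.7, 14.8]
ee_rot: [3.11, -0.43, -0.001]
contact_force: [-2.2, -6.8, -0.4]
width: 0.373
seat y now 8.468607323719283 perp 0.8382191420590916
t 8.85 pos [ 475.812 -136.68    14.776] F [-2.198 -6.824 -0.385] width 31.896777415272993
turn (array([0.003, 0.001, 0.001]), -1) | move in present tool axes [-0.839  1.464  1.381] in target axes [-0.838  1.469  1.376] q6 1.4369565866374185
```

```bash
python3 -m jog '[{"dx":-0.4,"dy":0,"dz":1.3,"wx":0,"wy":0,"wz":0,"grip":20},{"dx":0,"dy":1.5,"dz":0,"wx":0,"wy":0,"wz":0,"grip":20},{"dx":0,"dy":1.5,"dz":0,"wx":0,"wy":0,"wz":0,"grip":20},{"dx":0,"dy":1,"dz":0,"wx":0,"wy":0,"wz":0,"grip":20},{"dx":0,"dy":0,"dz":0,"wx":0,"wy":0,"wz":0,"grip":20},{"dx":0,"dy":0,"dz":0,"wx":0,"wy":0,"wz":0,"grip":20}]'
python3 -c "
from h import *
seat(7,34)"
python3 -m jog '[{"dx":0,"dy":0,"dz":0,"wx":0,"wy":0,"wz":0,"grip":33},{"dx":0,"dy":0,"dz":0,"wx":0,"wy":0,"wz":0,"grip":36},{"dx":0,"dy":0,"dz":0,"wx":0,"wy":0,"wz":0,"grip":42},{"dx":0,"dy":0,"dz":0,"wx":0,"wy":0,"wz":0,"grip":52},{"dx":0,"dy":0,"dz":0,"wx":0,"wy":0,"wz":0,"grip":65},{"dx":0,"dy":0,"dz":0,"wx":0,"wy":0,"wz":0,"grip":80},{"dx":0,"dy":0,"dz":0,"wx":0,"wy":0,"wz":0,"grip":80}]' 20
```

```text
time: 9.35
tool_pos: [474.9, -139.5, 13.8]
ee_rot: [3.112, -0.43, 0.0]
contact_force: [0.9, -6.9, 4.4]
width: 0.374
seat y now 5.466188287849457 perp 0.7592029604412851
t 9.35 pos [ 474.919 -139.547   13.777] F [ 0.863 -6.913  4.442] width 31.962150259763888
turn (array([ 0.   , -0.   ,  0.001]), -1) | move in present tool axes [-0.757 -1.535  0.376] in target axes [-0.759 -1.534  0.377] q6 1.428969982169055
time: 9.93
tool_pos: [473.3, -138.1, 12.9]
ee_rot: [-3.11, 0.428, 0.004]
contact_force: [-0.3, 0.3, -0.3]
width: 0.934
```

Released, and the contact force is zero. Next I lift straight up, back away and check with both cameras.

```bash
python3 -m jog '[{"dx":0,"dy":0,"dz":-8,"wx":0,"wy":0,"wz":0,"grip":80},{"dx":0,"dy":0,"dz":-25,"wx":0,"wy":0,"wz":0,"grip":80},{"dx":0,"dy":0,"dz":-35,"wx":0,"wy":0,"wz":0,"grip":80},{"dx":0,"dy":0,"dz":-35,"wx":0,"wy":0,"wz":0,"grip":80},{"dx":0,"dy":0,"dz":-35,"wx":0,"wy":0,"wz":0,"grip":80},{"dx":0,"dy":35,"dz":0,"wx":0,"wy":0,"wz":0,"grip":80},{"dx":0,"dy":38,"dz":0,"wx":0,"wy":0,"wz":0,"grip":80},{"dx":0,"dy":38,"dz":0,"wx":0,"wy":0,"wz":0,"grip":80}]'
python3 -m jog '[{"dx":0,"dy":38,"dz":0,"wx":0,"wy":0,"wz":0,"grip":80},{"dx":0,"dy":38,"dz":0,"wx":0,"wy":0,"wz":0,"grip":80},{"dx":0,"dy":38,"dz":0,"wx":0,"wy":0,"wz":0,"grip":80},{"dx":0,"dy":38,"dz":0,"wx":0,"wy":0,"wz":0,"grip":80},{"dx":0,"dy":38,"dz":0,"wx":0,"wy":0,"wz":0,"grip":80},{"dx":0,"dy":30,"dz":0,"wx":0,"wy":0,"wz":0,"grip":80},{"dx":0,"dy":0,"dz":0,"wx":0,"wy":0,"wz":0,"grip":80},{"dx":0,"dy":0,"dz":0,"wx":0,"wy":0,"wz":0,"grip":80}]'
python3 - <<'E'
from h import *
s=r.grab_frame("side");t=r.grab_frame("top")
b=cv2.resize(s[200:330,235:335,::-1],None,fx=4.5,fy=4.5,interpolation=cv2.INTER_CUBIC)
g=cv2.resize(t[212:282,225:315,::-1],None,fx=3.8,fy=3.8,interpolation=cv2.INTER_CUBIC)
o=np.zeros((585,795,3),np.uint8);o[:b.shape[0],:b.shape[1]]=b;o[:g.shape[0],452:452+g.shape[1]]=g
cv2.imwrite("pics/z7.png",o)
E
```

```text
time: 10.6
tool_pos: [444.6, -246.7, 153.2]
ee_rot: [3.112, -0.425, 0.002]
contact_force: [0.3, 0.0, 0.6]
width: 0.936
time: 11.27
tool_pos: [383.9, -458.8, 151.3]
ee_rot: [-3.11, 0.433, 0.002]
contact_force: [0.5, 0.1, 0.4]
width: 0.941
```

View pics/z7.png

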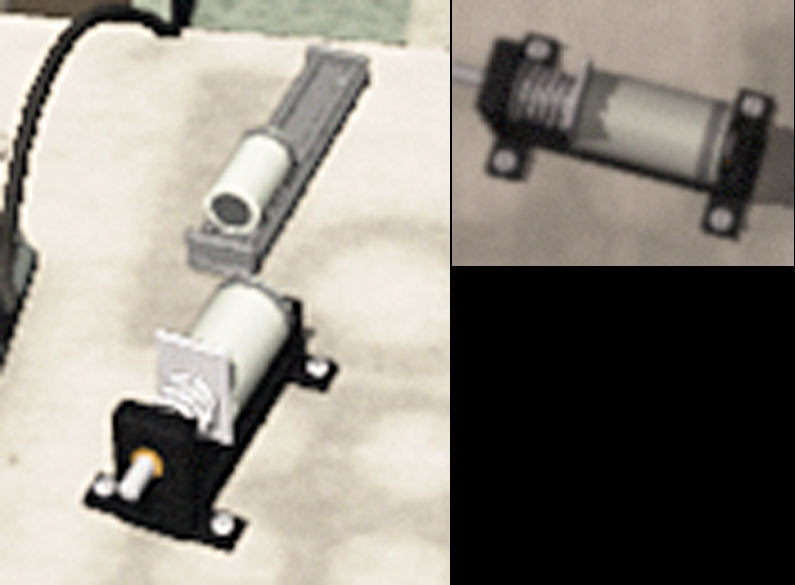

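The picture shows the cell between the plate and the lip, with the plate pushed back. As a last check I'll compare predicted seated pixels with this picture to rule out the nub end riding on the lip.

```bash
python3 - <<'E'
from h import *
np.set_printoptions(precision=1,suppress=True)
a=np.radians(74.2);u=np.array([np.cos(a),np.sin(a),0]);n=np.array([u[1],-u[0],0]);z=np.array([0,0,1.])
for s0 in ([472.7,-144.6,34],):
  s0=np.array(s0)
  for dz in(0,19):
    P=[s0-27.5*u+17*z+dz*z, s0-27.5*u+17*n+dz*z, s0-27.5*u-17*n+dz*z, s0+30.5*u+15*n+32*z, s0+30.5*u-15*n+32*z]
    print(dz,"side\n",(px("side",P)-[235,200])*4.5,"\ntop\n",(px("top",P)-[225,212])*3.8+[452,0])
S=lambda x,y:(235+x/4.5,200+y/4.5)
p=onz("side",[S(157,333),S(233,357)],66);print("plate back edge",p,"y",(p[:,:2]-[472.7,-144.6])@u[:2])
print(px("side",[[472.7,-144.6,34]]),r.observe()["contact_force"])
E
```

```text
0 side
 [[259.6 271.7]
 [221.8 292.5]
 [298.4 314.3]
 [161.3 323.6]
 [233.7 344.8]] 
top
 [[730.7 134.3]
 [742.8 103.3]
 [720.7 182.6]
 [598.1  53.4]
 [577.1 125.2]]
19 side
 [[259.3 235.3]
 [220.9 257.1]
 [298.6 278.8]
 [161.3 323.6]
 [233.7 344.8]] 
top
 [[729.4 124.4]
 [741.8  93. ]
 [719.2 173.9]
 [598.1  53.4]
 [577.1 125.2]]
plate back edge [[ 496.1 -114.    66. ]
 [ 465.8 -104.6   66. ]] y [35.9 36.7]
[[286.6 276.8]] [-0.9  0.1  0.2]
```

```bash
python3 -c "
from plant import r
print(r.job_done())"
```

```text
the job is handed in; nothing more can be done
None
```

The large cell is seated in the cradle, flat end to the spring, and I handed the job in at about 11.4 s of the 32 s allowed. I gripped it in the trough and carried it over the lip. Then I pushed the plate back to about 7 N, lowered the cell to the floor, eased it toward the lip, let go and backed the arm clear.

- **Cell is down:** in the side view its nub end is within about 7 px of the seated prediction in a 4.5x enlarged crop. It is about 43 px from where it would be if it were riding on the lip.
- **Plate is pushed back:** it moved about 12.8 mm from free. Exactly seated would be 11 mm, so the cell could be up to 2 mm short of the lip. That difference is about the size of the measuring error, and it is inside the 6 mm tolerance.
- **Robot is clear:** the contact force reads about zero after backing away.
- **Small cell:** it still lies in the trough in the last picture, but I did not measure its position again.

My estimate of the seat along the cradle axis was 2–3 mm off from what the spring force showed during the push, so I went by the force. The grip width read 32 mm on the 34 mm cell. I never explained that, but the hold was firm.

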